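Set the grind dial and slide its lock home

TASK

Turn the grinder's dial until its red pointer stands on the red mark and let go of it. Then lay the loose yellow lock slide flat in the grinder's guide, fork towards the dial but still short of it, and let go; take it again by its upright lug and slide it fully home, so that the fork straddles the dial with the pointer still on the mark. Leave the jebena, the two cups and the scoop where they are.

Things in the scene. Friction and masses are not known exactly. Their poses are not given: they have to be found in the camera images.
- grinder: White plastic grinder fixed to the counter; place and yaw vary. Origin on the counter, z up. Flat deck, x -80..80, y -125..285 mm, top at z = 60. A 300 mm high motor tower with hopper stands on it at y = 175..285. Dial axis at x 0, y 75. Guide walls at y = -20..40 (see guide); the deck at y = -125..-20 is bare.
- guide (a point): Middle of the guide's floor (grinder x 0, y 10, z 60), axes as the grinder's. Two grey walls along y, 60 mm long, 8 mm thick, 16 mm high, 56 mm apart inside. The lock slides in it along +y until its shoulder stops against the wall ends at grinder y = -20: lock origin then at grinder x 0, y 35, z 60.
- dial (a joint): Angle of the dial, rad, growing anticlockwise seen from above; 0 = red pointer exactly on the red mark (pointer along the grinder's +y). It starts negative (-1.35 to -0.6), so turn it anticlockwise; it can go past the mark. It stays where it is left.
- dial_grip (a point): Point to grip the dial: on its axis, 40 mm above the deck. The dial is a black upright bar, 50 mm long, 15 mm wide, up to 48 mm above the deck; a red stripe on its top and end marks the pointer end. The point's y axis points along the bar to the pointer end.
- lock: Loose yellow plastic lock slide, 140 mm long, about 0.18 kg, lying flat on the counter at first. Origin under its middle, y along it towards the fork, z up. Plate 50 mm wide, 14 mm thick, solid at y = -70..12 mm, forked at y = 12..70. Shoulder 74 mm wide at y = -70..-55, where an upright lug also stands. Centre of mass near y = -15.
- fork_tip (a point): Middle of the fork's open end, at the underside (lock y = 70 mm); axes as the lock's. Two prongs 12 mm wide, 58 mm long, with a 26 mm slot between them.
- lug (a point): Point to grip on the lug: lock x 0, y -61 mm, 42 mm above the lock's underside; axes as the lock's. The lug is 30 mm wide (x), 12 mm thick (y, -67..-55), its top 59 mm above the underside.
- jebena: Bystander: orange ceramic coffee pot, 190 mm high, 132 mm wide; origin under its centre.
- cup_a: Bystander: glass cup, 68 mm wide, 75 mm high; origin under its centre.
- cup_b: Bystander: glass cup, 68 mm wide, 75 mm high; origin under its centre.
- scoop: Bystander: steel coffee spoon, 160 mm long, lying on the counter; origin under its middle.
Not all that is in view belongs to the job. What is meant by the lock is not blue or turquoise, and is the smaller of those in its own colour.

How it is judged (in metres and radians):
On the way, in this order (a step that is already met when the one before it is completed fails the run):
1. the dial stands on its mark (within 0.10 rad) and is let go (value of joint dial between -0.1 and 0.1 rad and contact force between the fingers and grinder below 0.2 N), for 0.2 s.
2. the lock lies flat in the guide, fork end between the walls or at most 10 mm over the dial's edge, let go and at rest (z of lock in the frame of grinder between 0.056 and 0.064 m and angle between lock's own z axis and vertical below 0.06 rad and contact force between the fingers and lock below 0.1 N and x of lock in the frame of grinder between -0.008 and 0.008 m and x of fork_tip in the frame of grinder between -0.006 and 0.006 m and y of fork_tip in the frame of grinder between -0.015 and 0.06 m and linear speed of lock below 0.02 m/s), for 0.2 s.
3. the lock is taken again at its lug (TCP within 45 mm of the lug's grip point, fingers bearing on the lock) (distance between the grasp point and lug below 0.045 m and contact force between the fingers and lock above 0.5 N), for 0.1 s.
At the end, for the whole second after the job is handed in: The lock lies flat (within 4 mm of the deck, 0.06 rad) at its stop (within 3 mm), fork astride the dial, released and at rest, with the dial within 0.10 rad of its mark (all of step 1 and z of lock in the frame of grinder between 0.056 and 0.064 m and angle between lock's own z axis and vertical below 0.06 rad and contact force between the fingers and lock below 0.1 N and y of lock in the frame of grinder between 0.032 and 0.038 m and x of fork_tip in the frame of grinder between -0.008 and 0.008 m and x of lock in the frame of grinder between -0.008 and 0.008 m and linear speed of lock below 0.01 m/s); the robot touches nothing.
It fails at once if the jebena is disturbed (moved more than 20 mm) (distance of jebena from where it was at the start of the episode above 0.02 m).
It fails at once if the cup_a is disturbed (moved more than 20 mm) (distance of cup_a from where it was at the start of the episode above 0.02 m).
It fails at once if the cup_b is disturbed (moved more than 20 mm) (distance of cup_b from where it was at the start of the episode above 0.02 m).
It fails at once if the scoop is disturbed (moved more than 20 mm) (distance of scoop from where it was at the start of the episode above 0.02 m).
It also fails if it takes over 64 s, if anything falls off the work surface, if the arm or the gripper's body presses on something with over 40 N, if the wrist force passes 120 N, or if a joint passes its speed limit or range.

ROBOT

A 6-joint arm with a two-finger parallel gripper is mounted at the origin on the work surface. World frame = base frame: x ahead of the robot, y to its left, z up, the work surface at z = 0. Lengths are in mm, angles in rad, forces in N, time in s.
With the tool pointing down it reaches from about 400 to 925 mm from the base axis. Payload 12.5 kg.
Tool frame: the origin (TCP) lies between the finger pads, 19 mm behind the fingertips; this is the grasp point; z points along the fingers, x is the direction in which the jaws open and shut, and the axes are right-handed (so a half turn about z gives the same grasp; the last joint's range is limited). The gripper opens to 95 mm and grips with 3 to 60 N. Pads are 20 mm wide; open, the fingers measure 119 mm over their backs; the gripper's body (75 mm by 180 mm) begins 59 mm behind the grasp point.
Start: joints at [-1.329, 0.491, 1.559, -0, 1.092, -0.106], TCP at [213.042, -587.586, 233.461] pointing down, gripper open.
Joint ranges: [-3.1, 3.1], [-0.84, 2.19], [0.05, 2.79], [-1.13, 4.28], [0.06, 2.93], [-2.69, 2.69]. Speed limits (rad/s): [2.22, 2.22, 2.79, 3.14, 3.14, 3.14].

INTERFACE

Orientations are given as [roll, pitch, yaw] about the fixed x, y, z axes, in that order (R = Rz(yaw) Ry(pitch) Rx(roll)).
In Python, from cell import env gives the robot as it stands. The module is installed in compiled form; this text tells all that it offers.
- The arm moves only by the tool send_rows, never from a script. Its argument "moves" is a list that holds one entry, the list of rows, each a list of 6 numbers: the shift along the tool's x, y, z as a fraction of full scale, then the turn, a rotation vector about the tool's x, y, z as a fraction of full scale. A call has 1 to 12 rows; each row is the pose to reach, as a shift and turn from the pose commanded when the call began, along the tool's axes at that moment; what a row does not reach only later rows make up. Full scale, the value 1, is 0.3 m for a shift and 90 degrees for a turn. A row lasts 1/12 s, in which the tool goes at most 41.7 mm and 7.16 degrees, less where a joint would pass 70% of its speed; a pose out of reach is approached as far as the arm can. A call with a number of a shift or a turn outside -1 to 1 is refused whole. A call with a gripper value outside its range is refused whole. "grip" is the gripper's target within -1 to 1 (shut at 1, half-way at 0, fully open at -1), set as the call begins (left out, the last holds). The fingers move at their own pace and stop on an object; the grip force is fixed at half the most. Time passes only in rows, so rows that repeat a pose let the fingers close. It gives the time, the measured TCP pose, the force and the opening at its end, in the units of the state.
- env.state(): the state, without advancing time (a new reading comes with each control period).
- env.read_camera(name): name is "scene" or "side" or "wrist"; returns a dict with "image" (420x560x3 uint8, red, green, blue), "mtx" (3x3 intrinsics, pixels), "T" (4x4, takes a point from camera to world coordinates); the wrist camera has in their place "mount" (4x4, takes a point from camera to tool coordinates, whose origin is the TCP and whose axes are the tool frame's). Camera axes: x right, y up, looking along -z (the intrinsics and any distortion apply to the point x, -y, -z); pixel columns grow to the right and rows downward; lengths in mm; the calibration is good to about 2 mm. A picture is of the moment at which its call begins: read the wrist's pose just before it. There is no depth.
- env.job_done(): hands the job in, once; it reports no verdict.
Trained networks look in the newest picture that a camera, given by its name, has taken for a name from the list of things; names that differ only in an ending like _2 or _b are one class to them, and where a whole thing is asked for, a point or a joint stands for the part that bears it (a point fixed in the world has none). Each returns a list of dicts, best first, with "confidence" (0 to 1); they miss things now and then, are a little off and sometimes report something else, mostly with a low value. They report only what shows in the picture. A call takes as long as a camera call. They do not tell look-alikes from the thing itself.
- env.look_for(camera, thing): "xy" ([column, row] in pixels, amid what is visible of it).
- env.outline_of(camera, thing): "region" (420x560 bool, what is visible of it) and "xy" ([column, row] in pixels, amid what is visible of it).
The state is a dict: "t": time; "joints": joint angles; "qvel": joint speeds; "tau": joint torques, N m; "eef_pos": TCP position; "tcp_rot": TCP orientation; "ft_force": force on the tool from outside, world axes, zero at the start; "moment": the same for the moment, N m; "opening": opening from 0.0 (shut) to 1.0 (fully open).
Only numpy, scipy, OpenCV 4.12 (cv2) and the standard library are available. Lean on these libraries where they do the work, as an engineer would, in place of code of your own. Each camera call takes 0.05 s, during which the arm holds its last target. There are 200 camera calls.

## Working session

There is one attempt and no reset: what is moved stays moved. The work goes in short steps, Python scripts to look and compute and a tool call to move; the robot and the scene stay as the last step left them, time stands still between calls to the robot, and variables do not carry over. Pictures are saved under pics/ and viewed, about 8 in all and at most 12, crops included, and the job is handed in when it is done.

Besides the shell and the picture viewer there is one more tool, called after "Request:" as name(argument=value, ...) on one line, values as JSON. send_rows: Moves the arm, as the interface text tells. Its arguments: {"type":"object","properties":{"moves":{"type":"array","items":{"type":"array","items":{"type":"array","items":{"type":"number"}}}},"grip":{"type":"number"}},"required":["moves"]}

```bash
mkdir -p pics; cat > h.py <<'E'
import numpy as np, cv2
from scipy.spatial.transform import Rotation as R
from cell import env
def cam(name):
    s=env.state(); c=env.read_camera(name)
    if name=="wrist":
        T=np.eye(4); T[:3,:3]=R.from_euler('xyz',s['tcp_rot']).as_matrix(); T[:3,3]=s['eef_pos']; c['T']=T@c['mount']
    return c
def save(c,f,box=None,sc=1):
    im=c['image'][:,:,::-1]
    if box: im=im[box[1]:box[3],box[0]:box[2]]
    cv2.imwrite('pics/'+f,cv2.resize(im,None,fx=sc,fy=sc,interpolation=cv2.INTER_CUBIC))
def ray(c,uv):
    p=cv2.undistortPoints(np.array([[uv]],float),c['mtx'],c.get('dist'))[0,0]
    return c['T'][:3,3], c['T'][:3,:3]@np.array([p[0],-p[1],-1])
def onz(c,uv,z):
    o,d=ray(c,uv); return o+d*(z-o[2])/d[2]
def proj(c,P):
    q=(np.atleast_2d(P)-c['T'][:3,3])@c['T'][:3,:3]
    q=q*[1,-1,-1]; u=q@c['mtx'].T; return u[:,:2]/u[:,2:]
E
python3 - <<'E'
from h import *
ims=[]
for n in ("scene","side","wrist"):
    c=cam(n); ims.append(c); save(c,n+'0.png'); print(n,c.keys(),c['T'][:3,3].round())
    for t in ("grinder","dial","lock","jebena","cup_a","scoop"):
        print(t,[(np.round(d['xy']).tolist(),round(d['confidence'],2)) for d in env.look_for(n,t)[:5]])
print(env.state())
cv2.imwrite('pics/a.png',cv2.resize(np.hstack([ims[0]['image'],ims[1]['image']])[:,:,::-1],(800,300)))
E
```

```text
scene dict_keys(['image', 'mtx', 'T']) [ 964. -864. 1295.]
grinder [([349.0, 138.0], 0.55)]
dial [([334.0, 150.0], 0.76)]
lock [([192.0, 225.0], 0.83), ([276.0, 117.0], 0.82), ([230.0, 268.0], 0.67)]
jebena [([281.0, 303.0], 0.87)]
cup_a [([359.0, 239.0], 0.85), ([336.0, 271.0], 0.6)]
scoop [([256.0, 173.0], 0.55)]
side dict_keys(['image', 'mtx', 'T']) [256. 950. 750.]
grinder [([213.0, 294.0], 0.89), ([261.0, 174.0], 0.58), ([317.0, 201.0], 0.29)]
dial [([248.0, 277.0], 0.5)]
lock [([319.0, 202.0], 0.74), ([367.0, 225.0], 0.65), ([354.0, 367.0], 0.61), ([339.0, 182.0], 0.55)]
jebena [([258.0, 173.0], 0.84), ([210.0, 294.0], 0.6)]
cup_a [([222.0, 201.0], 0.77), ([196.0, 212.0], 0.41)]
scoop [([338.0, 277.0], 0.75)]
wrist dict_keys(['image', 'mtx', 'mount', 'T']) [ 286. -561.  384.]
grinder []
dial []
lock []
jebena []
cup_a []
scoop []
{'t': 1.05, 'joints': array([-1.32860051e+00,  4.90904842e-01,  1.55888828e+00,  2.41013784e-05,
        1.09170089e+00, -1.05580596e-01]), 'qvel': array([ 0.00161378,  0.00050817,  0.00047914,  0.00087095, -0.00050269,
       -0.00226023]), 'tau': array([ 2.49003533e-03, -6.12464476e+01, -2.58431035e+01,  6.94346312e-02,
        4.45417094e-02, -6.09482231e-05]), 'eef_pos': array([ 213.04825957, -587.59060462,  233.46197455]), 'tcp_rot': array([-3.14158178e+00, -1.00345123e-04, -1.22303102e+00]), 'ft_force': array([ 0.32722385,  0.26642236, -0.5366246 ]), 'moment': array([ 0.01986821, -0.00653178,  0.00730806]), 'opening': 0.9981790718247942}
```

View pics/scene0.png

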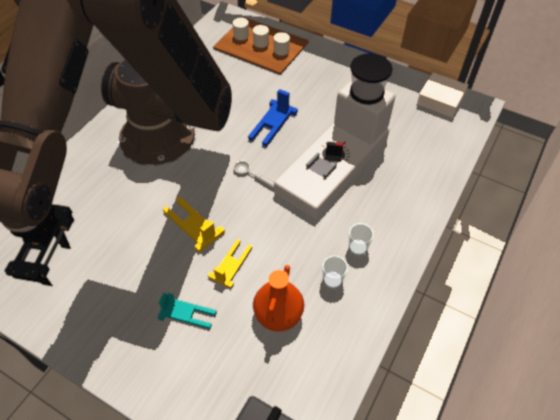

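View pics/side0.png

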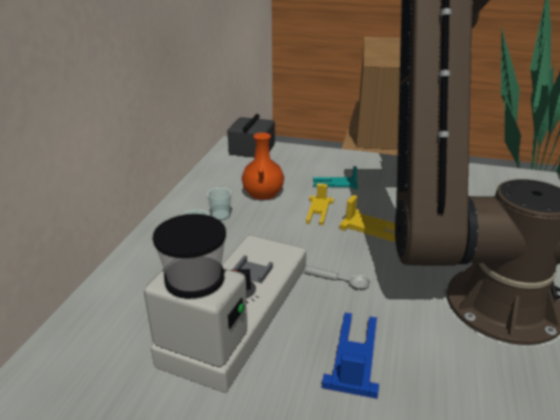

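Scene picture: there are four lock-like things, in scene pixels: yellow large (192,225), yellow small (230,266), blue (276,117) and turquoise (187,311). The smaller yellow one at (230,266) fits the description. I'll work out rough positions and confirm it with a crop.

```bash
python3 - <<'E'
from h import *
c=cam("scene")
save(c,'crop1.png',(150,185,270,300),6)
for n,uv,z in (("smallY",(232,264),7),("smallY fork",(245,248),7),("smallY shoulder",(222,276),7),("bigY",(190,222),7),("dial",(334,150),105),("guide",(322,163),60),("deckL",(276,180),60),("deckR",(316,205),60),("scoop bowl",(241,168),0),("scoop end",(275,188),0),("jeb",(279,310),30),("cup",(359,239),40),("cup2",(335,271),40)):
    print(n,onz(c,uv,z).round())
print(env.read_camera("wrist")['mount'].round(2), c['mtx'].round(1), env.read_camera("wrist")['mtx'].round(1))
for d in env.outline_of("scene","lock"):
    m=d['region']; print(np.round(d['xy']),m.sum())
E
```

```text
smallY [ 484. -286.    7.]
smallY fork [ 487. -224.    7.]
smallY shoulder [ 481. -331.    7.]
bigY [ 301. -230.    7.]
dial [570. 151. 105.]
guide [548. 124.  60.]
deckL [460.  -4.  60.]
deckR [606. -26.  60.]
scoop bowl [315.  24.   0.]
scoop end [449.   9.   0.]
jeb [ 670. -349.   30.]
cup [758. -56.  40.]
cup2 [ 745. -180.   40.]
[[ 1.0000e+00  0.0000e+00  0.0000e+00 -3.0000e-02]
 [ 0.0000e+00 -9.6000e-01 -2.7000e-01 -7.7530e+01]
 [-0.0000e+00  2.7000e-01 -9.6000e-01 -1.5096e+02]
 [ 0.0000e+00  0.0000e+00  0.0000e+00  1.0000e+00]] [[534.1   0.  277.7]
 [  0.  534.1 205.8]
 [  0.    0.    1. ]] [[327.    0.  281.6]
 [  0.  327.  206.5]
 [  0.    0.    1. ]]
[276. 116.] 1119
[184. 310.] 978
[194. 228.] 1252
[227. 268.] 809
```

View pics/crop1.png

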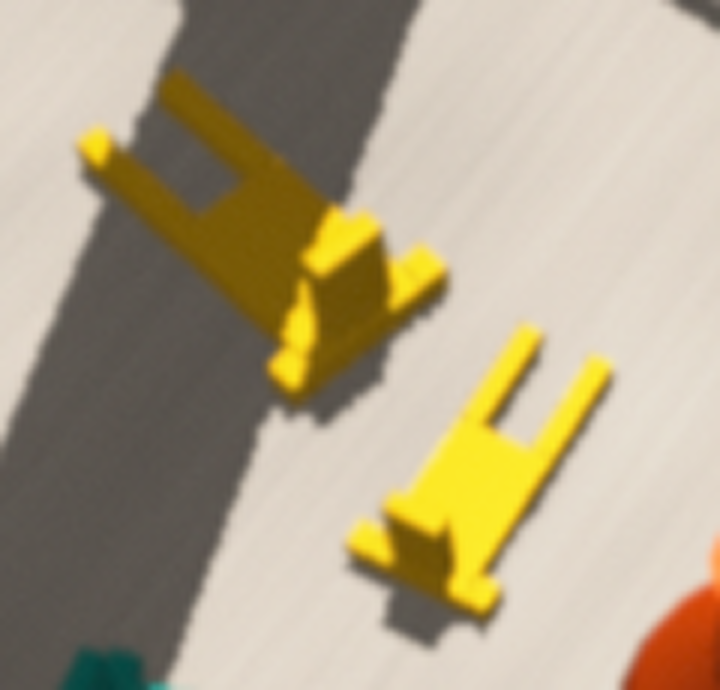

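The crop confirms it: the small yellow one has its fork to the upper right and its lug at the shoulder, crop (420,540), and is clearly smaller than the shaded yellow one. I'll move above it for a wrist look.

```bash
cat >> h.py <<'E'
def go(pos,yaw,tilt=None):
    s=env.state(); R0=R.from_euler('xyz',s['tcp_rot']); 
    d=R0.inv().apply(np.array(pos)-s['eef_pos'])/300
    rv=(R0.inv()*R.from_euler('xyz',[np.pi,0,yaw])).as_rotvec()/(np.pi/2)
    print('shift',d.round(4),'rot',rv.round(4),'mm',np.linalg.norm(d*300).round(),'t',s['t'])
E
python3 -c "
from h import *
go([415,-290,300],1.57)"
```

```text
shift [-0.7032 -0.9709 -0.2219] rot [ 1.0000e-04 -0.0000e+00 -1.7781e+00] mm 366.0 t 1.25
```

Request:
send_rows(moves=[[[-0.7,-0.97,-0.22,0,0,-0.9],[-0.7,-0.97,-0.22,0,0,-0.9],[-0.7,-0.97,-0.22,0,0,-0.9],[-0.7,-0.97,-0.22,0,0,-0.9],[-0.7,-0.97,-0.22,0,0,-0.9],[-0.7,-0.97,-0.22,0,0,-0.9],[-0.7,-0.97,-0.22,0,0,-0.9],[-0.7,-0.97,-0.22,0,0,-0.9],[-0.7,-0.97,-0.22,0,0,-0.9],[-0.7,-0.97,-0.22,0,0,-0.9],[-0.7,-0.97,-0.22,0,0,-0.9],[-0.7,-0.97,-0.22,0,0,-0.9]]])

```text
t: 2.25
eef_pos: [415.5, -290.3, 299.7]
tcp_rot: [3.141, -0.0, 0.2]
ft_force: [0.7, 0.2, -0.2]
opening: 1.0
```

Request:
send_rows(moves=[[[0,0,0,0,0,-0.88],[0,0,0,0,0,-0.88],[0,0,0,0,0,-0.88],[0,0,0,0,0,-0.88],[0,0,0,0,0,-0.88],[0,0,0,0,0,-0.88],[0,0,0,0,0,-0.88],[0,0,0,0,0,-0.88],[0,0,0,0,0,-0.88],[0,0,0,0,0,-0.88],[0,0,0,0,0,-0.88],[0,0,0,0,0,-0.88]]])

```text
t: 3.25
eef_pos: [415.0, -291.0, 299.5]
tcp_rot: [3.141, 0.0, 1.579]
ft_force: [-0.5, -0.2, 0.2]
opening: 1.002
```

```bash
python3 - <<'E'
from h import *
print(env.state()['qvel'].round(3))
c=cam("wrist"); save(c,'wl.png')
np.savez('wl.npz',image=c['image'],mtx=c['mtx'],T=c['T'])
for d in env.outline_of("wrist","lock"):
    m=d['region']; print(np.round(d['xy']),m.sum(),d['confidence'],onz(c,d['xy'],10).round())
go([510,60,300],1.57)
E
```

```text
[ 0.    -0.     0.001  0.001  0.003  0.136]
[324.  98.] 7111 0.84 [ 319. -238.   10.]
[154. 192.] 3414 0.67 [ 444. -467.   10.]
[277. 215.] 3249 0.64 [ 477. -297.   10.]
shift [ 1.1704  0.3146 -0.0018] rot [ 0.0001  0.0001 -0.0006] mm 364.0 t 3.35
```

View pics/wl.png

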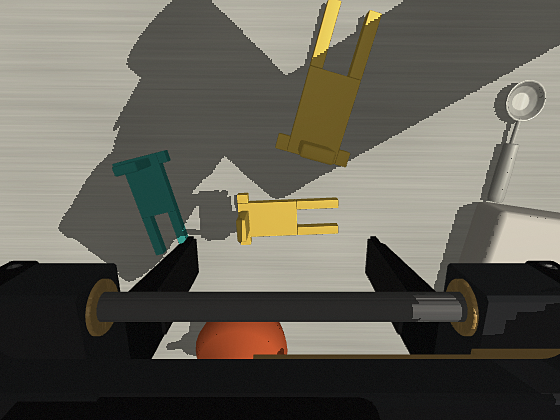

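Wrist picture: the small yellow lock is at (285,215), with fork tips at column 338 and its lug end at 245. Turquoise is at (150,200), the big yellow one at (325,100), the jebena below at (240,340) and the scoop at (510,130). I'll fit its pose from the colour silhouette and then look at the grinder.

```bash
cat >> h.py <<'E'
from scipy.optimize import minimize
BOX=[(-25,25,-70,12,0,14),(-25,-13,12,70,0,14),(13,25,12,70,0,14),(-37,37,-70,-55,0,14),(-15,15,-67,-55,0,59)]
def fitlock(c,p0,z0=0,S=4):
    hsv=cv2.cvtColor(c['image'],cv2.COLOR_RGB2HSV); m=cv2.inRange(hsv,(20,110,40),(34,255,255))
    u0=proj(c,[p0[0],p0[1],z0])[0].astype(int)
    a=slice(max(u0[1]-90,0),u0[1]+90); b=slice(max(u0[0]-90,0),u0[0]+90)
    n,l,st,ce=cv2.connectedComponentsWithStats(m); 
    # component nearest to the guess
    k=min((i for i in range(1,n) if st[i,4]>300),key=lambda i:np.hypot(*(ce[i]-u0)))
    m=(l==k).astype(np.float32)[a,b]; off=np.array([b.start,a.start])
    def rend(p):
        im=np.zeros((m.shape[0]*S,m.shape[1]*S),np.uint8); C,s=np.cos(p[2]),np.sin(p[2])
        for x0,x1,y0,y1,z1,z2 in BOX:
            P=np.array([[x,y,z] for x in(x0,x1) for y in(y0,y1) for z in(z1,z2)],float)
            W=np.c_[p[0]+C*P[:,0]-s*P[:,1],p[1]+s*P[:,0]+C*P[:,1],z0+P[:,2]]
            q=((proj(c,W)-off+.5)*S*16-8).round().astype(np.int32)
            cv2.fillConvexPoly(im,cv2.convexHull(q),255,shift=4)
        return cv2.resize(im,m.shape[::-1],interpolation=cv2.INTER_AREA)/255.
    f=lambda p:np.abs(rend(p)-m).sum()/m.sum()
    best=min((minimize(f,[p0[0]+dx,p0[1],p0[2]],method='Nelder-Mead',options=dict(initial_simplex=np.array([p0[0]+dx,p0[1],p0[2]])+[[0,0,0],[12,0,0],[0,12,0],[0,0,.15]])) for dx in(-6,6)),key=lambda r:r.fun)
    return best.x,best.fun
E
python3 - <<'E'
from h import *
c=dict(np.load('wl.npz'))
print(fitlock(c,(484,-286,0.)))
E
```

```text
(array([ 4.79779335e+02, -2.81268537e+02,  4.48305151e-02]), np.float64(0.05411124248694453))
```

Request:
send_rows(moves=[[[0.96,0.31,0,0,0,0],[0.96,0.31,0,0,0,0],[0.96,0.31,0,0,0,0],[0.96,0.31,0,0,0,0],[0.96,0.31,0,0,0,0],[0.96,0.31,0,0,0,0],[0.96,0.31,0,0,0,0],[0.96,0.31,0,0,0,0],[0.96,0.31,0,0,0,0],[0.96,0.31,0,0,0,0],[0.96,0.31,0,0,0,0],[0.96,0.31,0,0,0,0]]])

```text
t: 4.35
eef_pos: [507.2, -4.0, 299.4]
tcp_rot: [-3.142, 0.0, 1.57]
ft_force: [0.2, -0.1, 0.8]
opening: 1.002
```

```bash
python3 - <<'E'
from h import *
c=cam("wrist"); save(c,'wg.png')
np.savez('wg.npz',image=c['image'],mtx=c['mtx'],T=c['T'])
for d in env.look_for("wrist","dial"): print(np.round(d['xy']),d['confidence'],onz(c,d['xy'],108).round())
print(env.state()['eef_pos'])
E
```

```text
[430. 228.] 0.95 [553. 161. 108.]
[507.26373535  -3.92476597 299.50292563]
```

View pics/wg.png

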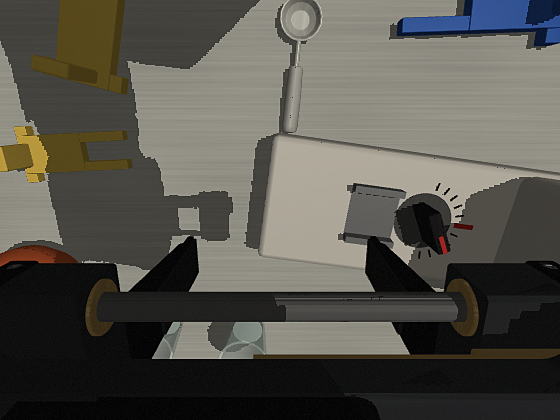

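This shows the grinder deck with its bare end at column 265, the guide at (375,215), the dial at (425,222) with its red pointer towards (443,243), and the red mark at (463,226). I'll go over the dial for the accurate measurement.

Request:
send_rows(moves=[[[0.4,-0.1,0.1,0,0,0],[0.4,-0.1,0.1,0,0,0],[0.4,-0.1,0.1,0,0,0],[0.4,-0.1,0.1,0,0,0],[0.4,-0.1,0.1,0,0,0],[0.4,-0.1,0.1,0,0,0]]])

```text
t: 4.95
eef_pos: [477.4, 116.6, 269.6]
tcp_rot: [3.141, 0.0, 1.573]
ft_force: [-0.3, -0.3, -0.2]
opening: 1.0
```

```bash
python3 - <<'E'
from h import *
c=cam("wrist")
np.savez('wg2.npz',image=c['image'],mtx=c['mtx'],T=c['T'])
print(env.state()['eef_pos'],env.state()['qvel'].round(3)[:3])
u=proj(c,[555,120,70])[0].astype(int);print(u)
save(c,'wg2c.png',(140,120,400,315),3)
E
```

```text
[477.62921646 116.16886501 269.72407944] [-0.013 -0.001 -0.002]
[284 251]
```

View pics/wg2c.png

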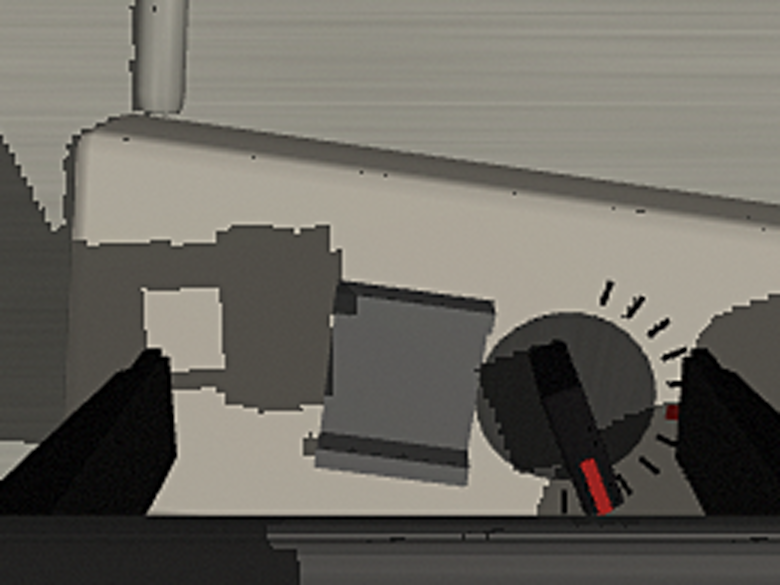

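```bash
cat > g.py <<'E'
from h import *
from scipy.optimize import least_squares
def G2W(g,P):
    P=np.atleast_2d(P).astype(float); C,s=np.cos(g[2]),np.sin(g[2])
    return np.c_[g[0]+C*P[:,0]-s*P[:,1],g[1]+s*P[:,0]+C*P[:,1],P[:,2]]
E
python3 - <<'E'
from g import *
c=dict(np.load('wg2.npz'))
pt=lambda a:(np.array(a,float)+.5)/3-.5+[140,120]
F=[((345,283),(-36,-20,60)),((494,302),(-36,40,60)),((315,468),(36,-20,76)),((466,486),(36,40,76)),((318,434),(28,-20,60)),((468,449),(28,40,60)),((567,394),(0,75,62))]
L=[(380,170),(510,190),(780,228)]
uv=np.array([pt(a) for a,_ in F]); P=np.array([b for _,b in F])
def res(g):
    r=(proj(c,G2W(g,P))-uv).ravel()
    e=proj(c,G2W(g,[[-80,-60,60],[-80,150,60]])); d=e[1]-e[0]; n=np.array([-d[1],d[0]])/np.hypot(*d)
    return np.r_[r,[(pt(l)-e[0])@n for l in L]]
r=least_squares(res,[550,110,-.14]); g=r.x; print(g,res(g).round(1)); np.save('g.npy',g)
hsv=cv2.cvtColor(c['image'],cv2.COLOR_RGB2HSV); m=((hsv[...,0]<8)|(hsv[...,0]>172))&(hsv[...,1]>150)&(hsv[...,2]>60)
m[:265]=0; m[293:]=0;m[:,:325]=0;m[:,348:]=0
ys,xs=np.nonzero(m); print(len(xs),xs.min(),xs.max(),ys.min(),ys.max())
A=G2W(g,[0,75,108])[0]
W=np.array([onz(c,(x,y),108) for x,y in zip(xs,ys)])-A
q=W.mean(0); print(A,'ext',np.hypot(W[:,0],W[:,1]).min(),np.hypot(W[:,0],W[:,1]).max(),'dial from axis',np.arctan2(q[1],q[0])-np.pi/2-g[2])
d=np.linalg.svd((W-q)[:,:2])[2][0]; print('dial from stripe',np.arctan2(d[1],d[0])-np.pi/2-g[2])
im=cv2.resize(c['image'][120:315,140:400,::-1],None,fx=3,fy=3,interpolation=cv2.INTER_CUBIC)
for X0,X1,Y0,Y1,Z in ((-36,-28,-20,40,76),(28,36,-20,40,76),(-36,36,-20,40,60),(-80,80,-125,285,60)):
    q=((proj(c,G2W(g,[[X0,Y0,Z],[X1,Y0,Z],[X1,Y1,Z],[X0,Y1,Z]]))-[140,120]+.5)*3-.5).round().astype(np.int32)
    cv2.polylines(im,[q],True,(0,255,0),1)
cv2.imwrite('pics/ov.png',im)
E
```

```text
[ 5.49680709e+02  9.85678986e+01 -1.38655775e-01] [-1.8 -1.  -0.  -0.4 -0.1 -0.1  0.5  0.4  1.1 -1.1  0.3  0.3  0.1  1.9
 -0.5  0.1  0.3]
102 333 344 273 291
[560.04660233 172.84809954 108.        ] ext 2.5845768049627966 25.05542042818286 dial from axis -1.1083534553699546
dial from stripe -1.0578188615087325
```

View pics/ov.png

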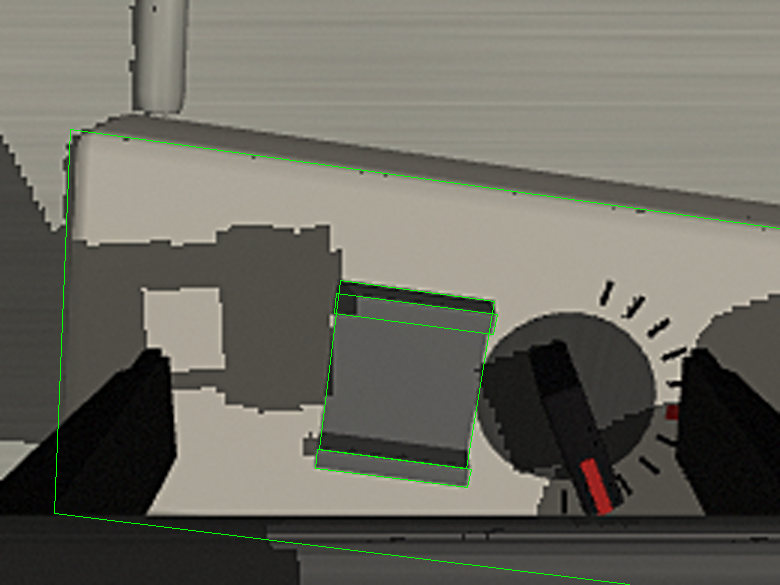

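The overlay matches the grinder well: pose (549.7, 98.6), yaw −0.139, dial ≈ −1.08. I'll grip the bar by its ends (tool x along the bar). That keeps joint 6 in range and leaves about 10 mm between the body and the tower.

```bash
python3 -c "
from h import *
print(env.state()['joints'].round(3))
go([560,173,190],0.352)"
```

```text
[ 0.104  0.261  1.828 -0.     1.052 -1.467]
shift [0.1892 0.2746 0.2659] rot [ 5.000e-04 -1.000e-04  7.766e-01] mm 128.0 t 5.0
```

Request:
send_rows(moves=[[[0.189,0.275,0.266,0,0,0.777],[0.189,0.275,0.266,0,0,0.777],[0.189,0.275,0.266,0,0,0.777],[0.189,0.275,0.266,0,0,0.777],[0.189,0.275,0.266,0,0,0.777],[0.189,0.275,0.266,0,0,0.777],[0.189,0.275,0.266,0,0,0.777],[0.189,0.275,0.266,0,0,0.777],[0.189,0.275,0.266,0,0,0.777],[0.189,0.275,0.266,0,0,0.777],[0.189,0.275,0.266,0,0,0.777],[0.189,0.275,0.266,0,0,0.777]]])

```text
t: 6.0
eef_pos: [560.2, 172.7, 189.8]
tcp_rot: [3.141, -0.0, 0.354]
ft_force: [-0.3, 0.1, 0.4]
opening: 1.001
```

```bash
python3 -c "
from g import *
go([560,173,102],0.352)
c=cam('wrist');g=np.load('g.npy');save(c,'x.png')
print(proj(c,G2W(g,[[0,75,108]])),[d['xy'] for d in env.look_for('wrist','dial')])"
```

```text
shift [-2.000e-04 -1.300e-03  2.927e-01] rot [ 0.0002 -0.0003  0.0011] mm 88.0 t 6.0
[[280.61391091 220.16507782]] [[280.5, 211.4]]
```

Request:
send_rows(moves=[[[0,0,0.12,0,0,0],[0,0,0.22,0,0,0],[0,0,0.29,0,0,0],[0,0,0.29,0,0,0]]], grip=-1)

```text
t: 6.43
eef_pos: [557.9, 173.3, 98.9]
tcp_rot: [-3.141, 0.006, 0.354]
ft_force: [0.1, -0.7, 0.7]
opening: 0.999
```

Request:
send_rows(moves=[[[0,0,0,0,0,0],[0,0,0,0,0,0],[0,0,0,0,0,0],[0,0,0,0,0,0],[0,0,0,0,0,0],[0,0,0,0,0,0],[0,0,0,0,0,0],[0,0,0,0,0,0]]], grip=1)

```text
t: 7.1
eef_pos: [558.9, 173.9, 102.9]
tcp_rot: [3.142, 0.001, 0.353]
ft_force: [-2.5, -1.7, 3.7]
opening: 0.522
```

Request:
send_rows(moves=[[[0,0,0,0,0,-0.07],[0,0,0,0,0,-0.14],[0,0,0,0,0,-0.21],[0,0,0,0,0,-0.28],[0,0,0,0,0,-0.35],[0,0,0,0,0,-0.42],[0,0,0,0,0,-0.49],[0,0,0,0,0,-0.56],[0,0,0,0,0,-0.63],[0,0,0,0,0,-0.68],[0,0,0,0,0,-0.68],[0,0,0,0,0,-0.68]]])

```text
t: 8.1
eef_pos: [557.9, 172.7, 102.9]
tcp_rot: [-3.138, 0.003, 1.422]
ft_force: [-9.1, -10.8, 9.6]
opening: 0.527
```

Request:
send_rows(moves=[[[0,0,0,0,0,0],[0,0,0,0,0,0],[0,0,0,0,0,0],[0,0,0,0,0,0]]], grip=-1)

```text
t: 8.43
eef_pos: [559.7, 174.2, 102.6]
tcp_rot: [3.141, -0.0, 1.421]
ft_force: [0.1, 0.3, 0.3]
opening: 0.748
```

Request:
send_rows(moves=[[[0,0,-0.15,0,0,0],[0,0,-0.3,0,0,0],[0,0,-0.45,0,0,0],[-0.1,-0.2,-0.5,0,0,0],[-0.2,-0.35,-0.5,0,0,0],[-0.3,-0.35,-0.5,0,0,0],[-0.3,-0.35,-0.5,0,0,0],[-0.3,-0.35,-0.5,0,0,0]]])

```text
t: 9.1
eef_pos: [439.8, 99.2, 253.5]
tcp_rot: [3.141, 0.0, 1.42]
ft_force: [0.6, 0.3, 0.5]
opening: 1.0
```

```bash
cat > dial.py <<'E'
from g import *
def dial(c,g):
    hsv=cv2.cvtColor(c['image'],cv2.COLOR_RGB2HSV); m=((hsv[...,0]<8)|(hsv[...,0]>172))&(hsv[...,1]>150)&(hsv[...,2]>60)
    ys,xs=np.nonzero(m); A=G2W(g,[0,75,108])[0]
    W=np.array([onz(c,(x,y),108) for x,y in zip(xs,ys)])-A
    r=np.hypot(W[:,0],W[:,1]); W=W[(r<27)]; q=W.mean(0)
    d=np.linalg.svd((W-q)[:,:2])[2][0]; f=lambda v:(np.arctan2(v[1],v[0])-np.pi/2-g[2]+np.pi/2)%np.pi-np.pi/2
    return len(W),r[r<27].min(),'axis',f(q),'stripe',f(d)
E
python3 - <<'E'
from dial import *
g=np.load('g.npy'); c=cam("wrist"); print(env.state()['eef_pos'],dial(c,g))
u=proj(c,G2W(g,[[0,75,108]]))[0].astype(int); print(u); u=[max(u[0],110),max(u[1],80)]
save(c,'d2.png',(int(u[0])-110,int(u[1])-80,int(u[0])+110,int(u[1])+80),3)
np.savez('d2.npz',image=c['image'],mtx=c['mtx'],T=c['T'])
E
```

```text
Traceback (most recent call last):
  File "dial.py", line 5, in dial
    W=np.array([onz(c,(x,y),108) for x,y in zip(xs,ys)])-A
      ~~~~~~~~~~~~~~~~~~~~~~~~~~~~~~~~~~~~~~~~~~~~~~~~~~^~
ValueError: operands could not be broadcast together with shapes (0,) (3,)
```

The dial is outside the useful view from here, so I'll shift the camera along.

Request:
send_rows(moves=[[[0.08,0.23,-0.1,0,0,0],[0.08,0.23,-0.1,0,0,0],[0.08,0.23,-0.1,0,0,0],[0.08,0.23,-0.1,0,0,0]]])

```text
t: 9.48
eef_pos: [515.8, 114.9, 282.2]
tcp_rot: [3.141, -0.0, 1.421]
ft_force: [-0.5, -0.0, -0.3]
opening: 0.995
```

```bash
python3 - <<'E'
from dial import *
g=np.load('g.npy'); c=cam("wrist"); 
u=proj(c,G2W(g,[[0,75,108]]))[0].astype(int); print(u); u=[max(u[0],110),max(u[1],80)]
save(c,'d2.png',(int(u[0])-110,int(u[1])-80,int(u[0])+110,int(u[1])+80),3)
print(env.state()['eef_pos'],dial(c,g))
E
```

```text
[342 224]
[514.39967443 114.75340377 281.72470731] (111, np.float64(1.9152281358977994), 'axis', np.float64(-0.0021942693207828157), 'stripe', np.float64(0.013513038856618032))
```

View pics/d2.png

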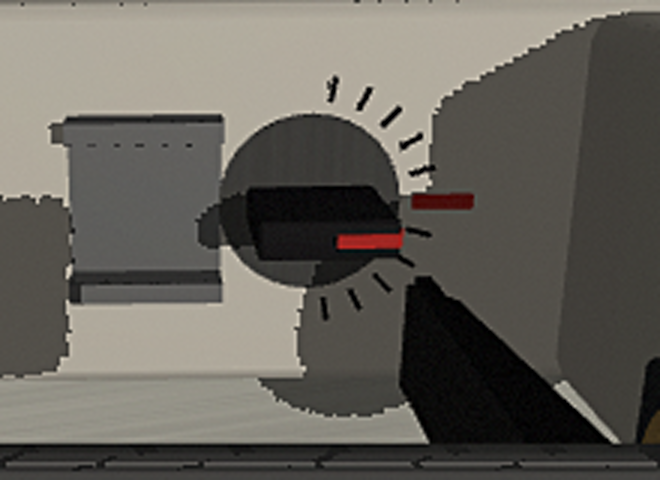

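The dial's red stripe is in line with the red mark, with pointer end at crop (400,240) and mark at (442,201) (parallax). It measures ≈ 0.00 to 0.01 rad. Next is the lock.

```bash
python3 -c "
from h import *
go([482.5,-342,190],1.616)"
```

```text
shift [-1.5213  0.1222  0.306 ] rot [-7.00e-04  1.00e-04 -1.24e-01] mm 467.0 t 9.5333
```

Request:
send_rows(moves=[[[-0.76,0.06,0.1,0,0,-0.06],[-0.76,0.06,0.1,0,0,-0.06],[-0.76,0.06,0.1,0,0,-0.06],[-0.76,0.06,0.1,0,0,-0.06],[-0.76,0.06,0.1,0,0,-0.06],[-0.76,0.06,0.1,0,0,-0.06]]])

```text
t: 10.03
eef_pos: [496.4, -116.7, 251.6]
tcp_rot: [-3.14, 0.0, 1.514]
ft_force: [0.5, 0.6, 0.2]
opening: 0.999
```

Request:
send_rows(moves=[[[-0.76,0.14,0.2,0,0,-0.06],[-0.76,0.14,0.2,0,0,-0.06],[-0.76,0.14,0.2,0,0,-0.06],[-0.76,0.14,0.2,0,0,-0.06],[-0.76,0.14,0.2,0,0,-0.06],[-0.76,0.14,0.2,0,0,-0.06],[-0.76,0.14,0.2,0,0,-0.06],[-0.76,0.14,0.2,0,0,-0.06]]])

```text
t: 10.7
eef_pos: [526.1, -344.4, 191.0]
tcp_rot: [-3.14, -0.002, 1.607]
ft_force: [-0.3, 0.2, 0.1]
opening: 1.002
```

```bash
python3 - <<'E'
from h import *
c=cam("wrist"); save(c,'l2.png')
p,f=fitlock(c,(479.8,-281.3,.045)); print(p,f,env.state()['eef_pos'])
lug=p[:2]+61*np.array([np.sin(p[2]),-np.cos(p[2])]); print(lug)
go([*lug,42],np.pi/2+p[2])
E
```

```text
[ 4.79891121e+02 -2.81333832e+02  4.76100208e-02] 0.034866475592557206 [ 526.3216624  -343.38065239  191.78957387]
[ 482.79423547 -342.26471031]
shift [ 0.0085 -0.1441  0.4995] rot [-0.0009 -0.0009 -0.0064] mm 156.0 t 10.75
```

Request:
send_rows(moves=[[[0.008,-0.144,0,0,0,-0.006],[0.008,-0.144,0.1,0,0,-0.006],[0.008,-0.144,0.2,0,0,-0.006],[0.008,-0.144,0.3,0,0,-0.006],[0.008,-0.144,0.4,0,0,-0.006],[0.008,-0.144,0.48,0,0,-0.006],[0.008,-0.144,0.498,0,0,-0.006],[0.008,-0.144,0.498,0,0,-0.006],[0.008,-0.144,0.498,0,0,-0.006]]])

```text
t: 11.5
eef_pos: [484.2, -342.7, 44.5]
tcp_rot: [3.141, 0.001, 1.62]
ft_force: [-0.6, 0.0, -0.2]
opening: 1.0
```

Request:
send_rows(moves=[[[0,0,0,0,0,0],[0,0,0,0,0,0],[0,0,0,0,0,0],[0,0,0,0,0,0],[0,0,0,0,0,0],[0,0,0,0,0,0],[0,0,0,0,0,0],[0,0,0,0,0,0],[0,0,0,0,0,0],[0,0,0,0,0,0],[0,0,0,0,0,0],[0,0,0,0,0,0]]], grip=1)

```text
t: 12.5
eef_pos: [483.7, -343.2, 43.2]
tcp_rot: [-3.142, 0.0, 1.619]
ft_force: [-0.3, -0.6, 0.1]
opening: 0.217
```

Request:
send_rows(moves=[[[0,0,-0.05,0,0,0],[0,0,-0.1,0,0,0],[0,0,-0.2,0,0,0],[0,0,-0.3,0,0,0],[0,0,-0.4,0,0,0],[0,0,-0.45,0,0,0],[0,0,-0.45,0,0,0]]])

```text
t: 13.08
eef_pos: [484.5, -343.9, 181.5]
tcp_rot: [3.138, 0.004, 1.619]
ft_force: [0.1, -0.2, -2.3]
opening: 0.125
```

```bash
python3 - <<'E'
from g import *
c=cam("wrist"); save(c,'l3.png')
s=env.state();print(s['eef_pos'],s['tcp_rot'])
y=s['tcp_rot'][2]-np.pi/2; p=s['eef_pos'][:2]-61*np.array([np.sin(y),-np.cos(y)])
print(fitlock(c,(*p,y),s['eef_pos'][2]-42),p,y)
# target: lock origin at grinder y=-40 -> lug y=-101
g=np.load('g.npy'); print(G2W(g,[0,-101,102]), g[2]+np.pi/2)
go([*G2W(g,[0,-101,0])[0,:2],170],g[2]+np.pi/2)
E
```

```text
[ 483.91467123 -343.41368843  179.24061793] [3.13979351e+00 1.88690507e-03 1.61864630e+00]
(array([ 4.76613933e+02, -2.90123292e+02,  6.51370066e-02]), np.float64(0.2678700656822706)) [ 480.99693639 -282.48350853] 0.04784997629206611
[[535.72130508  -1.46277193 102.        ]] 1.4321405515066488
shift [1.1303 0.227  0.0291] rot [0.0013 0.0011 0.1187] mm 346.0 t 13.1333
```

View pics/l3.png

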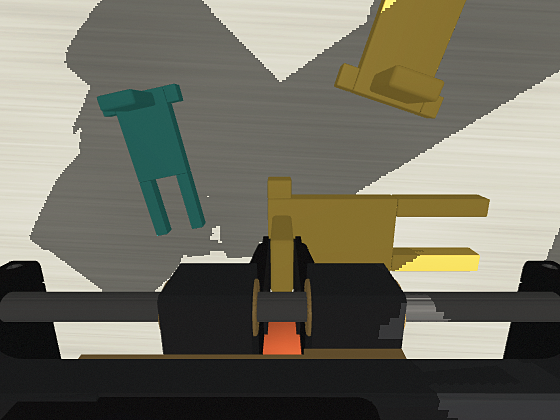

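The lock is held by its lug, with fork tips at columns 489 and 478 and the body at (335,225). It looks level, but the fingers closed while lifting, so I'll fit the held height and tilt.

```bash
cat > held.py <<'E'
from h import *
def heldfit(c,s,roi,h0=52):
    R0=R.from_euler('xyz',s['tcp_rot']); S=4
    hsv=cv2.cvtColor(c['image'],cv2.COLOR_RGB2HSV); m=(cv2.inRange(hsv,(20,110,40),(34,255,255))>0).astype(np.float32)
    w=np.zeros(m.shape,np.float32)
    for x0,y0,x1,y1 in roi: w[y0:y1,x0:x1]=1
    y0=min(r[1] for r in roi)-10;y1=max(r[3] for r in roi)+10;x0=min(r[0] for r in roi)-10;x1=max(r[2] for r in roi)+10
    m=m[y0:y1,x0:x1];w=w[y0:y1,x0:x1]
    # lock in tool: p=[dx(along lock y),dy(lock x), h, yaw,pitch,roll]; lock->tool nominal: lock y=tool x, lock x=tool y, z=-tool z
    N=np.array([[0,1,0],[1,0,0],[0,0,-1.]])
    def W(p,P):
        Q=(np.asarray(P,float)-[0,-61,p[2]])@N.T
        Q=R.from_rotvec(p[3:6]).apply(Q)+[p[0],p[1],0]
        return R0.apply(Q)+s['eef_pos']
    def f(p):
        im=np.zeros((m.shape[0]*S,m.shape[1]*S),np.uint8)
        for a0,a1,b0,b1,c0,c1 in BOX:
            P=[[x,y,z] for x in(a0,a1) for y in(b0,b1) for z in(c0,c1)]
            q=((proj(c,W(p,P))-[x0,y0]+.5)*S*16-8).round().astype(np.int32)
            cv2.fillConvexPoly(im,cv2.convexHull(q),255,shift=4)
        return (w*np.abs(cv2.resize(im,m.shape[::-1],interpolation=cv2.INTER_AREA)/255.-m)).sum()/(w*m).sum()
    st=np.diag([3,6,8,.08,.08,.08])
    best=None
    for h in (h0-8,h0,h0+8):
        p=np.array([0,0,h,0,0,0.])
        for k in range(2): r=minimize(f,p,method='Nelder-Mead',options=dict(initial_simplex=np.vstack([p,p+st]),maxiter=600)); p=r.x
        print(h,r.x.round(3),round(r.fun,4))
        if best is None or r.fun<best.fun: best=r
    return best.x,W
E
python3 - <<'E'
from held import *
c=cam("wrist"); s=env.state()
heldfit(c,s,[(308,170,520,262),(398,262,520,290),(240,150,308,210)])
E
```

```text
44 [ 6.5900e-01 -2.7040e+00  6.0415e+01 -7.2000e-02 -1.9000e-02  4.0000e-03] 0.0249
52 [-1.0420e+00 -4.2000e-02  6.3821e+01 -4.2000e-02  1.4000e-02 -6.0000e-03] 0.0291
60 [-6.8600e-01 -9.2000e-01  6.3534e+01 -5.5000e-02  9.0000e-03 -4.0000e-03] 0.026
```

```bash
python3 - <<'E'
from g import *
g=np.load('g.npy'); go([*G2W(g,[0,-121,0])[0,:2],160],g[2]+np.pi/2)
E
```

```text
shift [1.0633 0.2161 0.0591] rot [-1.000e-04  0.000e+00  1.187e-01] mm 326.0 t 13.1833
```

Request:
send_rows(moves=[[[0.1,0.02,0,0,0,0.02],[0.2,0.04,0,0,0,0.04],[0.3,0.06,0,0,0,0.06],[0.4,0.08,0,0,0,0.08],[0.5,0.1,0,0,0,0.1],[0.6,0.12,0,0,0,0.119],[0.7,0.14,0,0,0,0.119],[0.78,0.16,0,0,0,0.119],[0.85,0.18,0,0,0,0.119],[0.9,0.2,0,0,0,0.119],[0.95,0.216,0,0,0,0.119],[0.98,0.216,0,0,0,0.119]]])

```text
t: 14.18
eef_pos: [534.1, -44.9, 176.3]
tcp_rot: [-3.139, -0.0, 1.433]
ft_force: [0.7, -0.1, -2.3]
opening: 0.123
```

```bash
python3 - <<'E'
from g import *
g=np.load('g.npy'); go([*G2W(g,[0,-121,0])[0,:2],160],g[2]+np.pi/2)
c=cam('wrist'); save(c,'p1.png')
E
```

```text
shift [ 0.0775 -0.0146  0.0544] rot [-0.0018 -0.0002  0.0003] mm 29.0 t 14.1833
```

View pics/p1.png

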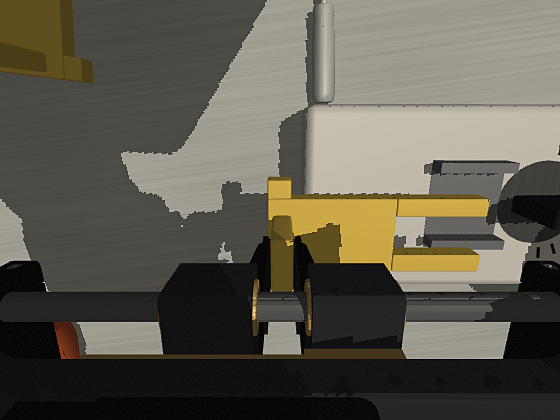

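The held lock lines up with the guide: prongs at rows 200 and 260, walls at rows 167 and 242, offset by height parallax. I'll go lower, just above the walls, and measure the held lock against the grinder.

Request:
send_rows(moves=[[[0.04,-0.015,0.04,0,0,0],[0.077,-0.015,0.08,0,0,0],[0.077,-0.015,0.1,0,0,0],[0.077,-0.015,0.1,0,0,0],[0.077,-0.015,0.1,0,0,0]]])

```text
t: 14.65
eef_pos: [532.9, -23.7, 147.7]
tcp_rot: [-3.14, 0.0, 1.431]
ft_force: [-0.1, 0.5, -3.2]
opening: 0.126
```

```bash
python3 - <<'E'
from held import *
from g import *
g=np.load('g.npy'); c=cam("wrist"); s=env.state(); print(s['eef_pos'],s['tcp_rot'],s['ft_force'])
p,W=heldfit(c,s,[(308,170,520,262),(398,262,520,290),(240,150,308,210)],60)
C,S=np.cos(g[2]),np.sin(g[2])
for n,P in (('org',[0,0,0]),('tip',[0,70,0]),('lug',[0,-61,0])):
    w=W(p,P); d=w-[g[0],g[1],0]; print(n,(C*d[0]+S*d[1]).round(2),(-S*d[0]+C*d[1]).round(2),w[2].round(1))
im=c['image'][:,:,::-1].copy()
for X0,X1,Y0,Y1,Z in ((-36,-28,-20,40,76),(28,36,-20,40,76),(-36,36,-20,40,60),(-80,80,-125,285,60)):
    q=proj(c,G2W(g,[[X0,Y0,Z],[X1,Y0,Z],[X1,Y1,Z],[X0,Y1,Z]]))
    im2=cv2.polylines(im,[q.round().astype(np.int32)],True,(0,255,0),1)
for B in BOX[:3]:
    q=proj(c,np.array([W(p,[B[i],B[j],14]) for i,j in((0,2),(1,2),(1,3),(0,3))])); cv2.polylines(im,[q.round().astype(np.int32)],True,(255,0,255),1)
cv2.imwrite('pics/p2.png',cv2.resize(im[130:300,260:540],None,fx=2.8,fy=2.8,interpolation=cv2.INTER_NEAREST))
E
```

```text
[533.12991663 -23.74639528 148.20495826] [-3.14136057e+00  1.98241473e-04  1.43109141e+00] [ 0.35476219 -0.48730702 -2.93745766]
52 [-2.8100e-01 -4.7600e-01  6.5892e+01 -2.1000e-02  1.7000e-02 -5.0000e-03] 0.0241
60 [ 5.2400e-01 -1.4870e+00  6.3692e+01 -3.2000e-02 -1.0000e-03 -1.0000e-03] 0.0246
68 [-5.6600e-01 -1.2100e-01  6.6613e+01 -1.7000e-02  2.3000e-02 -6.0000e-03] 0.0247
org 1.17 -61.64 83.3
tip 0.92 8.35 84.5
lug 1.4 -122.63 82.3
```

View pics/p2.png

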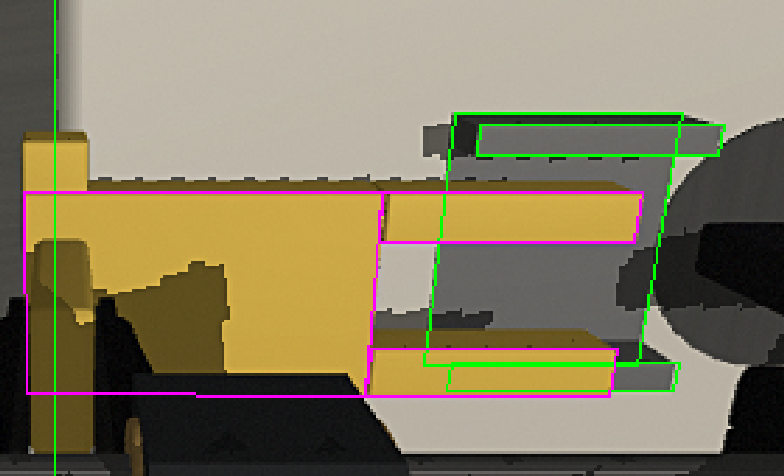

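The overlay agrees: the lock is within about 1 mm of the guide's middle line and its underside is at z≈83. I'll lower it between the walls.

Request:
send_rows(moves=[[[0,-0.003,0.015,0,0,0],[0,-0.003,0.03,0,0,0],[0,-0.003,0.045,0,0,0],[0,-0.003,0.055,0,0,0],[0,-0.003,0.062,0,0,0],[0,-0.003,0.062,0,0,0]]])

```text
t: 15.2
eef_pos: [532.1, -22.8, 129.1]
tcp_rot: [-3.141, 0.0, 1.432]
ft_force: [-0.6, -0.6, -2.6]
opening: 0.122
```

Request:
send_rows(moves=[[[0,0,0.006,0,0,0],[0,0,0.012,0,0,0],[0,0,0.012,0,0,0]]])

```text
t: 15.45
eef_pos: [532.1, -22.8, 125.8]
tcp_rot: [-3.141, 0.0, 1.432]
ft_force: [-0.1, -0.2, -2.3]
opening: 0.124
```

Request:
send_rows(moves=[[[0,0,0.005,0,0,0],[0,0,0.005,0,0,0]]])

```text
t: 15.62
eef_pos: [532.2, -22.8, 124.4]
tcp_rot: [-3.142, 0.0, 1.432]
ft_force: [-0.2, -0.2, -2.4]
opening: 0.125
```

Request:
send_rows(moves=[[[0,0,0.005,0,0,0],[0,0,0.005,0,0,0]]])

```text
t: 15.78
eef_pos: [532.2, -22.8, 122.8]
tcp_rot: [-3.141, 0.0, 1.432]
ft_force: [-0.5, 0.2, -1.6]
opening: 0.122
```

Request:
send_rows(moves=[[[0,0,0.005,0,0,0],[0,0,0.005,0,0,0]]])

```text
t: 15.95
eef_pos: [532.2, -22.8, 121.3]
tcp_rot: [-3.141, 0.0, 1.432]
ft_force: [-0.0, 0.7, -1.9]
opening: 0.125
```

Request:
send_rows(moves=[[[0,0,0.005,0,0,0],[0,0,0.005,0,0,0]]])

```text
t: 16.12
eef_pos: [532.4, -22.9, 121.1]
tcp_rot: [3.141, 0.0, 1.432]
ft_force: [-4.6, -0.2, 11.8]
opening: 0.123
```

Request:
send_rows(moves=[[[0,0,0.005,0,0,0],[0,0,0.005,0,0,0]]])

```text
t: 16.28
eef_pos: [532.7, -22.9, 120.8]
tcp_rot: [3.139, 0.0, 1.432]
ft_force: [-7.9, 0.3, 26.4]
opening: 0.122
```

Contact at TCP z = 121. I'll ease off and release.

Request:
send_rows(moves=[[[0,0,-0.008,0,0,0],[0,0,-0.008,0,0,0]]])

```text
t: 16.45
eef_pos: [532.4, -22.9, 121.5]
tcp_rot: [3.14, 0.0, 1.432]
ft_force: [-1.2, -1.0, -2.2]
opening: 0.123
```

Request:
send_rows(moves=[[[0,0,0,0,0,0],[0,0,0,0,0,0],[0,0,0,0,0,0],[0,0,0,0,0,0],[0,0,0,0,0,0],[0,0,0,0,0,0],[0,0,0,0,0,0],[0,0,0,0,0,0]]], grip=-1)

```text
t: 17.12
eef_pos: [532.2, -22.8, 120.9]
tcp_rot: [-3.142, 0.0, 1.432]
ft_force: [-0.3, 0.7, 0.6]
opening: 0.629
```

Request:
send_rows(moves=[[[0,-0.05,-0.1,0,0,0],[0,-0.1,-0.2,0,0,0],[0,-0.15,-0.2,0,0,0],[0,-0.15,-0.2,0,0,0],[0,-0.15,-0.2,0,0,0]]])

```text
t: 17.53
eef_pos: [487.6, -16.6, 181.2]
tcp_rot: [3.141, 0.0, 1.432]
ft_force: [0.4, 0.4, -0.5]
opening: 0.966
```

```bash
cat > chk.py <<'E'
from dial import *
g=np.load('g.npy'); c=cam("wrist"); save(c,'q.png')
G=G2W(g,[0,-60,0])[0]
p,f=fitlock(c,(G[0],G[1],g[2]),60); C,S=np.cos(g[2]),np.sin(g[2])
def rel(w): d=w-g[:2]; return np.round([C*d[0]+S*d[1],-S*d[0]+C*d[1]],2)
a=np.array([-np.sin(p[2]),np.cos(p[2])])
print('fit',f,'org',rel(p[:2]),'tip',rel(p[:2]+70*a),'dyaw',p[2]-g[2]); lug=p[:2]-61*a
try: print(dial(c,g))
except Exception as e: print(e)
go([*lug,60+44],p[2]+np.pi/2)
E
python3 chk.py
```

```text
fit 0.2922142023598565 org [ -0.46 -61.65] tip [-0.35  8.35] dyaw -0.0015577549583617734
(89, np.float64(18.96064082834008), 'axis', np.float64(1.3729290818174849), 'stripe', np.float64(-0.06434176975469619))
shift [1.000e-04 1.485e-01 2.559e-01] rot [0.0002 0.0001 0.0006] mm 89.0 t 17.5833
```

```bash
python3 - <<'E'
from g import *
g=np.load('g.npy'); c=cam("wrist"); im=c['image']
hsv=cv2.cvtColor(im,cv2.COLOR_RGB2HSV); m=cv2.inRange(hsv,(20,110,40),(34,255,255))
n,l,st,ce=cv2.connectedComponentsWithStats(m); print([(x[:5].tolist()) for x in st[1:] if x[4]>60])
q=proj(c,G2W(g,[[-25,10,74],[25,10,74],[-37,-130,74],[37,-130,74],[0,-121,119]])); print(q.round())
for uv in [(300,205),(330,230)]: print(hsv[uv[1],uv[0]])
for z0 in (60,64,70,76): print(z0,fitlock(c,(*G2W(g,[0,-60,0])[0,:2],g[2]),z0))
E
```

```text
[[0, 0, 81, 138, 8456], [271, 214, 167, 78, 6783], [408, 267, 24, 19, 241]]
[[440. 233.]
 [432. 286.]
 [272. 220.]
 [273. 299.]
 [284. 287.]]
[ 21  29 177]
[ 22 172  98]
60 (array([ 5.40166847e+02,  3.76258573e+01, -1.42183655e-01]), np.float64(0.30362064330376115))
64 (array([ 5.38635570e+02,  3.77178242e+01, -1.48939425e-01]), np.float64(0.34391919822624617))
70 (array([ 5.37022703e+02,  3.81496818e+01, -1.49202210e-01]), np.float64(0.4065573391379255))
76 (array([ 5.35079380e+02,  3.83198806e+01, -1.40038214e-01]), np.float64(0.4665614439790364))
```

Lock sits flat at deck height, x ≈ −0.4 mm and fork tip at y ≈ 8 mm. The poor residual comes from the gripper hiding part of it. I'll regrip at the lug's proper height.

Request:
send_rows(moves=[[[0,0.08,0,0,0,0],[0,0.148,0,0,0,0],[0,0.148,0.06,0,0,0],[0,0.148,0.12,0,0,0],[0,0.148,0.18,0,0,0],[0,0.148,0.24,0,0,0],[0,0.148,0.255,0,0,0],[0,0.148,0.255,0,0,0]]])

```text
t: 18.3
eef_pos: [531.4, -22.7, 102.7]
tcp_rot: [-3.138, -0.0, 1.432]
ft_force: [0.1, -0.8, -0.3]
opening: 0.997
```

Request:
send_rows(moves=[[[0,0,0,0,0,0],[0,0,0,0,0,0],[0,0,0,0,0,0],[0,0,0,0,0,0],[0,0,0,0,0,0],[0,0,0,0,0,0],[0,0,0,0,0,0],[0,0,0,0,0,0],[0,0,0,0,0,0],[0,0,0,0,0,0],[0,0,0,0,0,0],[0,0,0,0,0,0]]], grip=1)

```text
t: 19.3
eef_pos: [531.6, -22.7, 104.4]
tcp_rot: [3.142, 0.0, 1.432]
ft_force: [0.6, 0.6, -0.2]
opening: 0.215
```

Request:
send_rows(moves=[[[0,0,0,0,0,0],[0,0,0,0,0,0],[0,0,0,0,0,0],[0,0,0,0,0,0],[0,0,0,0,0,0]]])

```text
t: 19.72
eef_pos: [531.6, -22.7, 104.4]
tcp_rot: [3.142, 0.0, 1.432]
ft_force: [0.0, 0.4, 0.2]
opening: 0.123
```

Request:
send_rows(moves=[[[0.025,0.001,0,0,0,0],[0.05,0.001,0,0,0,0],[0.075,0.001,0,0,0,0],[0.1,0.001,0,0,0,0],[0.125,0.001,0,0,0,0],[0.15,0.001,0,0,0,0],[0.15,0.001,0,0,0,0]]])

```text
t: 20.3
eef_pos: [538.3, 23.3, 104.4]
tcp_rot: [3.142, -0.0, 1.433]
ft_force: [-0.4, -0.2, 0.2]
opening: 0.126
```

Request:
send_rows(moves=[[[0.02,0,0,0,0,0],[0.04,0,0,0,0,0],[0.06,0,0,0,0,0],[0.08,0,0,0,0,0],[0.1,0,0,0,0,0],[0.12,0,0,0,0,0],[0.14,0,0,0,0,0],[0.15,0,0,0,0,0],[0.155,0,0,0,0,0],[0.155,0,0,0,0,0]]])

```text
t: 21.13
eef_pos: [544.6, 68.3, 104.4]
tcp_rot: [3.142, -0.0, 1.432]
ft_force: [0.8, 0.6, -0.1]
opening: 0.129
```

Request:
send_rows(moves=[[[0.005,0,0,0,0,0],[0.01,0,0,0,0,0],[0.015,0,0,0,0,0],[0.015,0,0,0,0,0]]])

```text
t: 21.47
eef_pos: [545.2, 72.2, 104.4]
tcp_rot: [3.142, 0.0, 1.432]
ft_force: [0.3, -1.8, -0.5]
opening: 0.121
```

Request:
send_rows(moves=[[[0.005,0,0,0,0,0],[0.007,0,0,0,0,0],[0.007,0,0,0,0,0]]])

```text
t: 21.72
eef_pos: [545.3, 72.4, 104.4]
tcp_rot: [-3.141, 0.003, 1.432]
ft_force: [-2.6, -19.3, 1.0]
opening: 0.124
```

Stopped at the shoulder: 19 N, with the lug at grinder y ≈ −26.6 against −26 expected. I'll ease off, release and retreat.

Request:
send_rows(moves=[[[-0.006,0,0,0,0,0],[-0.006,0,0,0,0,0]]])

```text
t: 21.88
eef_pos: [545.3, 72.2, 104.4]
tcp_rot: [3.142, 0.0, 1.431]
ft_force: [0.1, -2.7, 0.3]
opening: 0.127
```

Request:
send_rows(moves=[[[0,0,0,0,0,0],[0,0,0,0,0,0],[0,0,0,0,0,0],[0,0,0,0,0,0],[0,0,0,0,0,0],[0,0,0,0,0,0],[0,0,0,0,0,0],[0,0,0,0,0,0],[0,0,0,0,0,0],[0,0,0,0,0,0]]], grip=-1)

```text
t: 22.72
eef_pos: [545.3, 72.6, 104.4]
tcp_rot: [3.142, 0.0, 1.432]
ft_force: [-1.3, -0.2, 0.5]
opening: 0.767
```

Request:
send_rows(moves=[[[0,0,-0.1,0,0,0],[0,0,-0.2,0,0,0],[0,0,-0.3,0,0,0],[0,0,-0.4,0,0,0],[0,0,-0.5,0,0,0],[0,0,-0.6,0,0,0],[0,0,-0.6,0,0,0],[0,0,-0.6,0,0,0]]])

```text
t: 23.38
eef_pos: [545.5, 72.6, 285.7]
tcp_rot: [3.139, -0.0, 1.432]
ft_force: [-0.7, -0.2, -0.7]
opening: 0.997
```

```bash
sed 's/\[0,-60,0\]/[0,35,0]/' chk.py > chk2.py; cat >> chk2.py <<'E'
im=c['image'][:,:,::-1].copy(); u=proj(c,G2W(g,[[0,40,70]]))[0].astype(int); print(u)
b=[max(u[0]-130,0),max(u[1]-90,0)]; cv2.imwrite('pics/fin.png',cv2.resize(im[b[1]:u[1]+90,b[0]:u[0]+130],None,fx=3,fy=3))
E
python3 chk2.py
```

```text
fit 0.07542041421137874 org [-0.46 34.7 ] tip [ -0.39 104.7 ] dyaw -0.0009767451811252548
(126, np.float64(2.526748545889346), 'axis', np.float64(0.03293399546018572), 'stripe', np.float64(0.19806078107559966))
shift [1.000e-04 1.200e-03 6.012e-01] rot [ 0.0003 -0.      0.0003] mm 180.0 t 23.4333
[339 183]
```

View pics/fin.png

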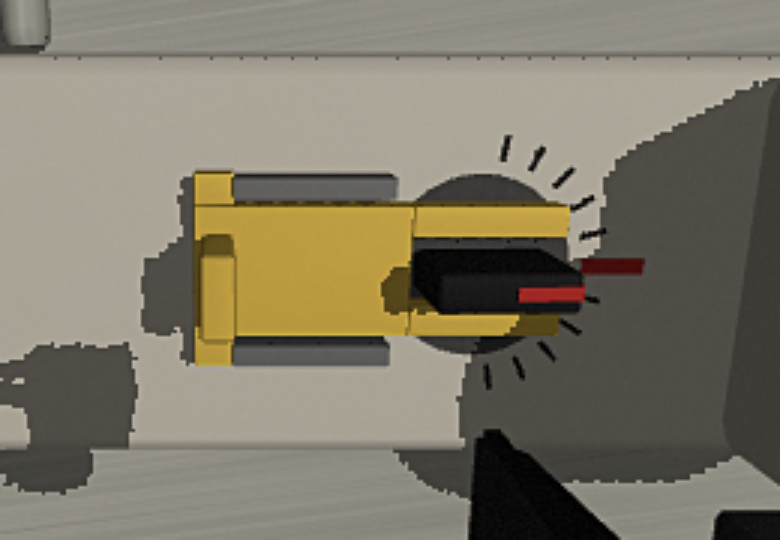

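The shoulder stands against the wall ends and the fork straddles the dial. The red stripe, crop (519–585, 295), is parallel to the guide and in line with the mark at (612,266). The odd 0.198 "stripe" figure is probably mark pixels inside the search radius. I'm handing in.

```bash
python3 -c "
from cell import env
print(env.job_done(), env.state()['t'])"
```

```text
the job is handed in; nothing more can be done
the job is handed in; nothing more can be done
```

I turned the dial to its mark and let go. I laid the small yellow lock in the guide with its fork tip at grinder y ≈ 8 mm and released it. I then took it by the lug, slid it to its stop (19 N at the shoulder), released and retreated. The job was handed in shortly after t ≈ 23.4 s; no verdict is reported.

**Last checks:**
- **Lock:** the last fit, which took it as lying flat on the deck, put it at x −0.5 mm, y 34.7 mm. The fork tip was at x −0.4 mm, and the fork stands astride the dial.
- **Dial:** it read about 0.00 to 0.01 rad after turning and about 0.03 rad after the slide. In the last check the second estimate, from the stripe's direction, gave 0.20 rad and disagreed. I put that down to pixels of the red mark getting into the measurement. The final picture shows the stripe parallel to the guide, but I did not re-measure it.
- **Less certain steps:** the first pick-up closed during the lift, so the lock was held near the top of its lug. The fit after laying it in the guide had a poor residual (0.29) because the gripper hid part of it. It was best at deck height among the heights tried, and the regrip and slide then went without resistance.
- **Bystanders:** I kept clear of the jebena, cups and scoop, but did not measure them again at the end.

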